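Roll a feed roller into the rests of a runout stand and lower the gauge on it

ROBOT

A 6-joint arm with a two-finger parallel gripper is mounted at the origin on a cart in front of the work surface, level with it; the furniture and walls round the work are solid. World frame = base frame: x ahead of the robot, y to its left, z up, the work surface at z = 0. Lengths are in m, angles in rad, forces in N, time in s.
With the tool pointing down it reaches from about 0.375 to 0.9 m from the base axis. Payload 3.1 kg.
Tool frame: the origin (TCP) lies midway between the tips of the shut fingers; the grasp point (between the pads) lies pinch_z behind it (pinch_z is the distance from the TCP to the grasp point, in m); y points along the fingers, z is the direction in which the jaws open and shut, and the axes are right-handed (so a half turn about y gives the same grasp; the last joint's range is limited). The gripper opens to 87 mm and grips with 3 to 60 N. Pads are 19 mm wide; open, the fingers measure 117 mm over their backs; the gripper's body (75 mm by 190 mm) begins 51 mm behind the grasp point.
Start: joints at [1.127, 0.527, 1.433, -0, 1.181, -0.178], TCP at [0.164, 0.603, 0.223] pointing down, gripper open.
Joint ranges: [-3.08, 3.08], [-0.75, 2.2], [0.22, 2.44], [-1.43, 4.57], [0, 2.65], [-2.85, 2.85]. Speed limits (rad/s): [2.79, 2.79, 3.14, 3.14, 3.14, 3.14].

INTERFACE

Orientations are given as a unit quaternion [x, y, z, w].
In Python, from rig import get_obs, camera, hand_in, pinch_z gives the robot as it stands. The module is installed in compiled form; this text tells all that it offers.
- The arm moves only by the tool arm_command, never from a script. Its argument "plan" is a list of rows, each a list of 2 entries, a list of its own where there are three numbers: the shift along the world's x, y, z in units of 25 mm (1.0 is 25 mm), then the turn about the world's z in units of 5 degrees (1.0 is 5 degrees). A call has 1 to 5 rows; each row is the pose to reach, as a shift and turn from the pose commanded when the call began; what a row does not reach only later rows make up. A row lasts 1/10 s, in which the tool goes at most 50 mm and 8.59 degrees, less where a joint would pass 70% of its speed; a pose out of reach is approached as far as the arm can. A call with a gripper value outside its range is refused whole. "fingers" is the opening, from -1 (shut) to 1 (fully open), set as the call begins (left out, the last holds). The fingers move at their own pace and stop on an object; "force" is the grip in N (left out, the last holds). Time passes only in rows, so rows that repeat a pose let the fingers close. It gives the time, the measured TCP pose, the force and the opening at its end, in the units of the state.
- get_obs(): the state, without advancing time (a new reading comes with each control period).
- camera(name): name is "side" or "top"; returns a dict with "pixels" (420x560x3 uint8, red, green, blue), "camera_matrix" (3x3 intrinsics, pixels), "R" (3x3) and "t" (3): a world point X has camera coordinates R X + t. Camera axes: x right, y down, z forward; pixel columns grow to the right and rows downward; lengths in m; the calibration is good to about 2 mm. A picture is of the moment at which its call begins. There is no depth.
- hand_in(): hands the job in, once; it reports no verdict.
The state is a dict: "time": time; "q": joint angles; "joint_velocities": joint speeds; "joint_torque": joint torques, N m; "position": TCP position; "tool_rot": TCP orientation; "ft_force": force on the tool from outside, world axes, zero at the start; "moment": the same for the moment, N m; "grip_width": finger opening in m.
Only numpy, scipy, OpenCV 4.12 (cv2) and the standard library are available. Lean on these libraries where they do the work, as an engineer would, in place of code of your own. Each camera call takes 0.05 s, during which the arm holds its last target.

TASK

Get the rubber-covered roller ready for its runout check. With the fingertips on top of the roller, roll it along the stand's two ways until it drops into the two rests and stays there; never pinch it, lift it, slide it or push it from lower down. Then push (do not grip) the black ball of the dial gauge's arm over towards the roller, wait until the arm has come down onto its stop with the plunger on the roller, and leave it there; do not disturb the loose caliper, marker, screwdriver and jar around the stand.

Things in the scene. Friction and masses are not known exactly. Their poses are not given: they have to be found in the camera images.
- stand: grey fixed runout stand, base plate 390 x 190 x 12 mm. Origin on the table, midway between the two rests; x = level direction of travel from the loading end to the gauge, y = parallel to the roller's axis, z up. Side cheeks (inner faces y = -79.5 and 79.5 mm, tops z = 52 mm) and rubber-sleeved stop pins (x = -191 and 103 mm, r 6 mm, tops z = 88 mm) keep the roller on
- rests (a point): middle between the two rests, where the roller's axis lies once home (stand x = 0, y = 0, z = 76.3 mm). Two level steel ways, 16 mm wide at stand y = -50 and 50 mm, tops at z = 36 mm, run from x = -200 to 112 mm; in each a gap from x = -20 to 20 mm is the rest. On the level ways the roller's axis is at z = 81 mm; it sinks 4.7 mm into the rests. Pushed on it climbs out again and may be rolled back
- roller: loose dark rubber roller, diameter 90, length 150 mm, a steel journal (diameter 16, length 20 mm) at each end, about 0.75 kg. Origin on its axis at mid length, y along the axis. Starts across the ways, square, at stand x = -130 to -70 mm. Rolls without slipping and with some resistance: a slow push stops soon. A fingertip on the very top goes twice as far as the roller, so a long way takes several strokes
- gauge_pivot (a point): pivot axis of the dial gauge's arm, parallel to the stand's y axis, at stand x = 135, y = 0, z = 150 mm, on a grey clevis 46 mm wide
- gauge (a joint): hinge of the dial gauge's arm, rad: 0 = tilted back by 25 degrees beyond upright, where it rests at the start; 0.44 = upright; 2.007 = level, on its lower stop. It is damped: pushed past upright by 0.15 rad or more it sinks onto the roller by itself in 2 to 5 s
- gauge_knob (a point): centre of the black ball (diameter 26 mm) at the end of the gauge's arm, 173 mm from the pivot, at stand y = 0. At the start it is at stand x = 208, z = 307 mm, the highest part of the stand, with nothing behind it; with the arm lowered it is at x = -38, z = 150 mm. A push of 1 to 5 N towards the roller moves it. The dial (diameter 48 mm) and plunger are 135 mm from the pivot
- plunger (a joint): spring plunger below the dial, m pushed in: 0 = free, about 0.003 when the arm is on its stop and the roller lies in the rests
- caliper: loose caliper, 56 x 230 x 13 mm, lying before the stand; leave alone
- marker: loose marker pen, 135 mm long, diameter 17 mm, lying right of the stand; leave alone
- driver_black: loose black screwdriver, 190 mm long, lying left of the stand; leave alone
- jar_rivets: loose jar of rivets, diameter 60 mm, 69 mm high, standing behind the stand, origin at its base; leave alone

How it is judged:
On the way, in this order (a step that is already met when the one before it is completed fails the run):
1. the roller lies in the two rests with the fingers off it, the gauge arm still up (x of roller in the frame of stand between -0.004 and 0.004 m and z of roller in the frame of stand below 0.0783 m and linear speed of roller below 0.02 m/s and contact force between the fingers and roller below 0.1 N and value of joint gauge below 1.2 rad), for 0.2 s.
2. the gauge arm is lowered onto its stop with the plunger on the roller (value of joint gauge above 1.96 rad and value of joint plunger above 0.0012 m), for 0.2 s.
At the end, for the whole second after the job is handed in: The roller rests still in both rests (axis within 4 mm of their middle and sunk to within 2 mm of fully home, square to the travel within 0.05 rad), the gauge arm is down on its stop (joint above 1.96 rad) and its plunger touches the roller and is pushed in by 1.2 to 6 mm (all of step 2 and x of roller in the frame of stand between -0.004 and 0.004 m and z of roller in the frame of stand below 0.0783 m and angle between the y axis of roller and the y axis of stand, either way round below 0.05 rad and linear speed of roller below 0.01 m/s and value of joint plunger below 0.006 m and contact force between plunger and roller above 0.05 N).
It fails at once if the roller is lifted off the ways (z of roller in the frame of stand above 0.09 m).
It fails at once if the roller is pushed from lower down than its top part, or held (contact force between the fingers and roller above 0.5 N and z of the grasp point in the frame of stand below 0.112 m).
It fails at once if the ball of the gauge arm is gripped between the fingers instead of pushed (contact force between the fingers and stand above 0.3 N and distance between the grasp point and gauge_knob below 0.013 m).
It fails at once if the roller is slid along instead of rolled (distance of roller from where it was at the start of the episode between 0.045 and 0.2 m and angle between roller's own z axis and vertical below 0.4 rad).
It fails at once if the caliper, marker, screwdriver or jar is moved by more than 2 cm (distance of any of caliper, marker, driver_black, jar_rivets from where it was at the start of the episode above 0.02 m).
It also fails if it takes over 64 s, if anything falls off the work surface, if the arm or the gripper's body presses on something with over 40 N, if the wrist force passes 120 N, or if a joint passes its speed limit or range.

## Working session

There is one attempt and no reset: what is moved stays moved. The work goes in short steps, Python scripts to look and compute and a tool call to move; the robot and the scene stay as the last step left them, time stands still between calls to the robot, and variables do not carry over. Pictures are saved under pics/ and viewed, and the job is handed in when it is done.

Besides the shell and the picture viewer there is one more tool, called after "Call:" as name([rows], argument=value, ...), one row to a line, values as JSON. arm_command: Moves the arm, as the interface text tells. Its arguments: {"type":"object","properties":{"plan":{"type":"array"},"fingers":{"type":"number"},"force":{"type":"number"}},"required":["plan"]}

```bash
mkdir -p pics; python3 - <<'E'
from rig import get_obs, camera, pinch_z
import cv2, json, numpy as np
print(pinch_z); o=get_obs(); print(o)
for n in("side","top"):
    c=camera(n); cv2.imwrite(f"pics/{n}0.png",cv2.resize(c["pixels"][:,:,::-1],(800,600),interpolation=cv2.INTER_CUBIC))
    np.savez(n+"0.npz",**c); print(n,c["camera_matrix"],c["R"],c["t"])
E
```

```text
0.0187
{'time': 0.0, 'q': array([ 1.12649421e+00,  5.28447136e-01,  1.43393404e+00, -2.29052060e-05,
        1.18139263e+00, -1.78533286e-01]), 'joint_velocities': array([-0.00010021, -0.00161329, -0.00053789,  0.00035351, -0.00024199,
        0.00073539]), 'joint_torque': array([-3.19751489e-04, -4.40042675e+01, -1.76589632e+01,  6.32145884e-02,
        5.85199194e-02, -1.77932811e-04]), 'position': array([0.16382723, 0.60236885, 0.22157324]), 'tool_rot': array([ 0.70160917, -0.09391322,  0.09345491, -0.70013646]), 'ft_force': array([ 0.57495366,  0.47845378, -0.08987714]), 'moment': array([ 0.05531516, -0.00824618,  0.05168282]), 'grip_width': 0.08702182041333383}
side [[405.7571743    0.         274.87118663]
 [  0.         405.7571743  212.69422488]
 [  0.           0.           1.        ]] [[ 0.89529448 -0.44523288  0.01467906]
 [-0.20946682 -0.44982953 -0.86820334]
 [ 0.39315575  0.77422288 -0.49599142]] [-0.50820349  0.30298667  1.00762849]
top [[469.27464099   0.         282.860071  ]
 [  0.         469.27464099 206.47115623]
 [  0.           0.           1.        ]] [[-0.01323624 -0.99990958  0.00237497]
 [-0.99207722  0.01283573 -0.1249721 ]
 [ 0.12493032 -0.00401031 -0.99215741]] [-0.01596322  0.57850336  1.33611332]
```

View pics/side0.png

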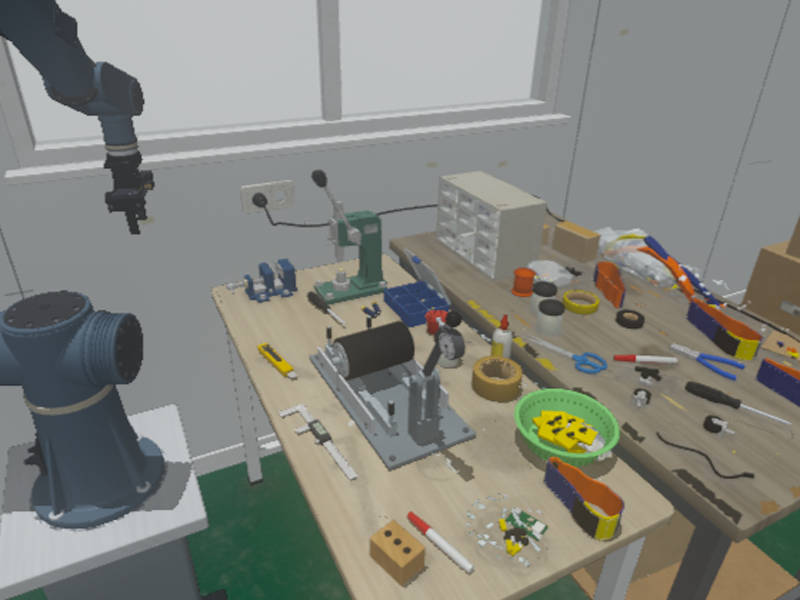

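View pics/top0.png

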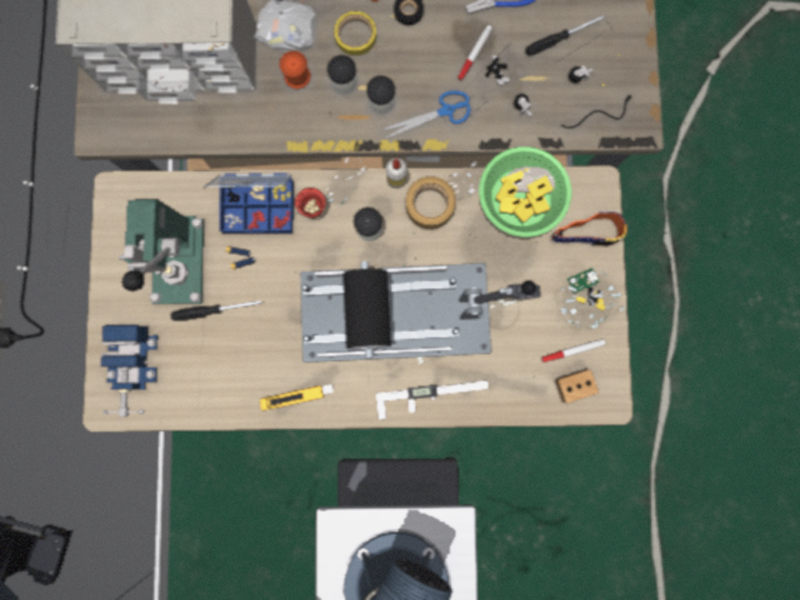

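```bash
python3 - <<'E'
import numpy as np,cv2
a=np.load("top0.npz")["pixels"][175:260,205:385,::-1]
cv2.imwrite("pics/t1.png",cv2.resize(a,None,fx=4.4,fy=4.4,interpolation=cv2.INTER_CUBIC))
a=np.load("side0.npz")["pixels"][210:335,210:340,::-1]
cv2.imwrite("pics/s1.png",cv2.resize(a,None,fx=4.6,fy=4.6,interpolation=cv2.INTER_CUBIC))
E
```

```text
(no output)
```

View pics/t1.png

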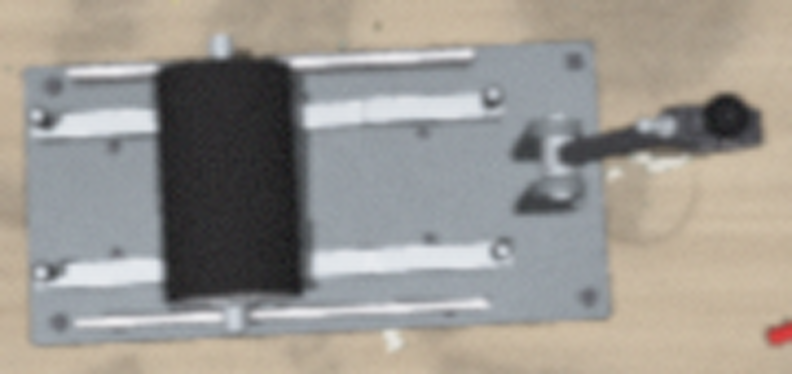

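View pics/s1.png

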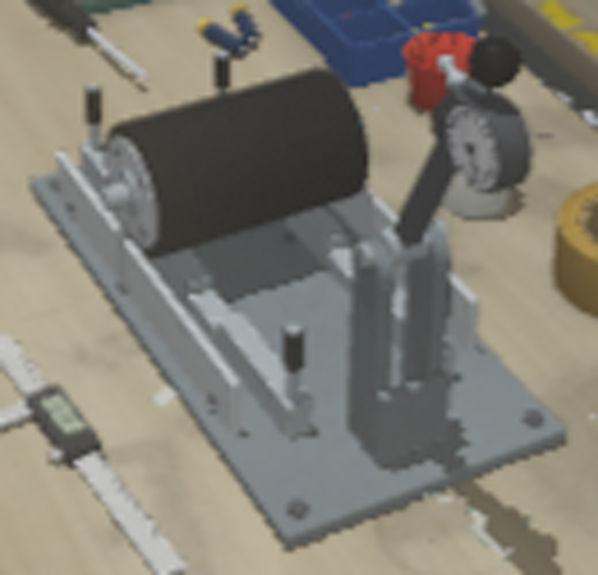

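```bash
cat > h.py <<'E'
import numpy as np
C={n:dict(np.load(n+"0.npz")) for n in("top","side")}
def proj(n,P):
    c=C[n]; p=c["R"]@np.asarray(P)+c["t"]; p=c["camera_matrix"]@p; return p[:2]/p[2]
def S2W(s,p):
    c,q=np.cos(s[2]),np.sin(s[2]); return np.array([s[0]+c*p[0]-q*p[1],s[1]+q*p[0]+c*p[1],p[2]])
E
python3 - <<'E'
from h import *
from scipy.optimize import least_squares
T=lambda u,v:(205+(u+.5)/4.4-.5,175+(v+.5)/4.4-.5)
S=lambda u,v:(210+(u+.5)/4.6-.5,210+(v+.5)/4.6-.5)
def res(s):
    cx,py,rx=s[3:6]
    L=[("top",T(41,117),(-.191,py,.088)),("top",T(44,270),(-.191,-py,.088)),("top",T(492,95),(.103,py,.088)),("top",T(502,248),(.103,-py,.088)),
    ("top",T(25,68),(cx-.195,.095,.012)),("top",T(592,42),(cx+.195,.095,.012)),("top",T(608,316),(cx+.195,-.095,.012)),("top",T(33,343),(cx-.195,-.095,.012)),
    ("top",T(725,115),(.208,0,.307)),("side",S(495,62),(.208,0,.307)),
    ("side",S(292,330),(.103,-py,.088)),("side",S(94,88),(-.191,-py,.088)),("side",S(222,56),(-.191,py,.088)),
    ("top",T(220,38),(rx,.094,.083)),("top",T(235,328),(rx,-.094,.083)),("side",S(113,192),(rx,-.095,.081)),
    ("side",S(290,545),(cx+.195,-.095,.006)),("side",S(565,435),(cx+.195,.095,.01)),("side",S(33,180),(cx-.195,-.095,.01))]
    return np.array([proj(n,S2W(s,P))-u for n,u,P in L])
r=least_squares(lambda s:res(s).ravel(),[.5,0,-np.pi/2,0,.05,-.1],loss="soft_l1")
print(r.x,np.degrees(r.x[2])); print(res(r.x).round(1))
s=r.x[:3]; np.save("s.npy",r.x)
for p in [(r.x[5],0,.126),(0,0,.0763),(.208,0,.307),(-.038,0,.15)]: print(p,S2W(s,p))
E
```

```text
[ 0.5475865  -0.01950668 -1.53749697 -0.0153172   0.0496237  -0.07135979] -88.09208754152694
[[-0.9 -0.6]
 [-0.6 -0.1]
 [ 0.8 -0.3]
 [ 0.5 -0. ]
 [-0.4 -0.7]
 [ 0.9 -0.7]
 [ 1.2  0.6]
 [-0.5  0.6]
 [ 0.7  0.2]
 [ 0.2 -0.2]
 [ 0.7 -1.1]
 [ 0.  -1.2]
 [ 0.2 -1.5]
 [ 0.4  0.3]
 [-0.4  0.7]
 [-2.4  1.3]
 [-0.7  0.1]
 [ 1.1 -1. ]
 [-1.  -0.3]]
(np.float64(-0.07135979448713019), 0, 0.126) [0.54521071 0.05181355 0.126     ]
(0, 0, 0.0763) [ 0.5475865  -0.01950668  0.0763    ]
(0.208, 0, 0.307) [ 0.55451149 -0.22739137  0.307     ]
(-0.038, 0, 0.15) [0.54632136 0.01847225 0.15      ]
```

Call:
arm_command([
  [[1.0,-1.5,0.2],-1.2],
  [[2.0,-3.0,0.4],-2.4],
  [[3.0,-4.5,0.6],-3.6],
  [[4.0,-6.0,0.8],-4.8],
  [[5.0,-7.5,1.0],-6.0],
], fingers=1)

```text
time: 0.6
position: [0.2896, 0.4138, 0.2474]
tool_rot: [0.652, -0.273, 0.273, -0.652]
ft_force: [0.1, -1.0, -0.4]
grip_width: 0.0871
```

Call:
arm_command([
  [[0.8,-1.7,0],-1.2],
  [[1.6,-3.4,0],-2.4],
  [[2.5,-5.1,0],-3.6],
  [[3.4,-6.8,0],-4.8],
  [[4.4,-8.5,0],-6.0],
])

```text
time: 1.1
position: [0.3991, 0.2012, 0.2475]
tool_rot: [0.559, -0.433, 0.433, -0.559]
ft_force: [1.0, 0.3, -0.3]
grip_width: 0.087
```

Call:
arm_command([
  [[1.4,-1.3,0],-0.6],
  [[2.8,-2.6,0],-1.2],
  [[4.2,-3.9,0],-1.8],
  [[5.5,-5.2,-0.8],-2.58],
  [[5.84,-5.7,-2.4],-2.58],
])

```text
time: 1.6
position: [0.5523, 0.0568, 0.1896]
tool_rot: [-0.504, 0.489, -0.497, 0.51]
ft_force: [-0.1, 0.5, -0.5]
grip_width: 0.0868
```

Call:
arm_command([
  [[0,0,-1.2],0],
  [[0,0,-1.2],0],
  [[0,0,-1.2],0],
])

```text
time: 1.9
position: [0.5447, 0.0607, 0.1573]
tool_rot: [0.508, -0.492, 0.491, -0.508]
ft_force: [0.3, -0.7, 0.9]
grip_width: 0.087
```

```bash
cat > snap.py <<'E'
import sys,cv2,numpy as np
from rig import camera,get_obs
n=sys.argv[1]
o=get_obs();print(o["time"],o["position"].round(4),o["ft_force"].round(2),o["tool_rot"].round(4))
T=camera("top")["pixels"];S=camera("side")["pixels"]
np.savez(f"snap{n}.npz",T=T,S=S)
a=cv2.resize(T[165:265,205:385,::-1],(792,440),interpolation=cv2.INTER_CUBIC)
cv2.imwrite(f"pics/{n}t.png",a)
cv2.imwrite(f"pics/{n}s.png",cv2.resize(S[190:340,200:350,::-1],(600,600),interpolation=cv2.INTER_CUBIC))
E
python3 snap.py a
```

```text
1.9 [0.5447 0.0607 0.1573] [ 0.3  -0.71  0.93] [ 0.5085 -0.4923  0.4913 -0.5077]
```

View pics/as.png

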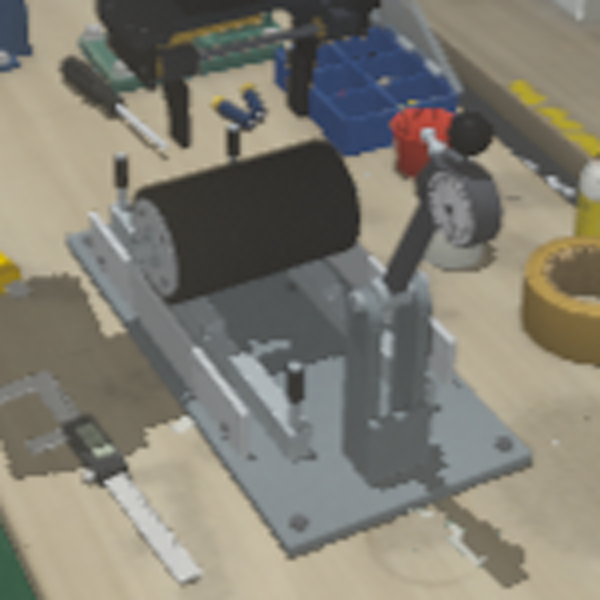

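View pics/at.png

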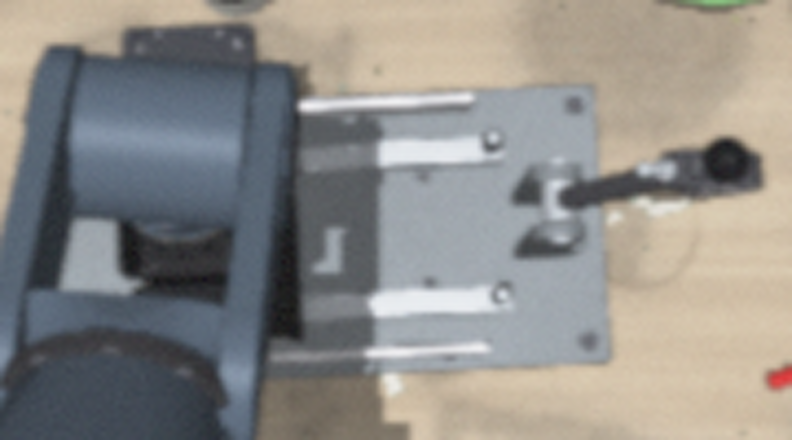

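```bash
python3 - <<'E'
from h import *
import cv2
s=np.load("s.npy")
for tag in [-.085,-.0714]:
    # silhouette hull
    for n in("top",):
        p=np.array([proj(n,S2W(s,(tag+.045*np.cos(a),y,.081+.045*np.sin(a)))) for a in np.linspace(0,6.28,60) for y in(-.075,.075)])
        for y in (0,1):
            q=p[y::2]; print(tag,n,y,((q[:,0].min()-205)*4.4).round(),((q[:,0].max()-205)*4.4).round())
im=np.load("snapa.npz")["S"][190:340,200:350,::-1].copy(); im=cv2.resize(im,(600,600),interpolation=cv2.INTER_CUBIC)
for tag,col in [(-.085,(0,255,0)),(-.0714,(0,0,255))]:
  for y in(-.075,.075):
    p=np.array([proj("side",S2W(s,(tag+.045*np.cos(a),y,.081+.045*np.sin(a)))) for a in np.linspace(0,6.28,60)])
    cv2.polylines(im,[((p-[200,190]+.5)*4).astype(np.int32)],True,col,1)
for x in(-.0515,.0515):
  for d in(-.0095,.0095):
    p=(proj("side",(.5447+x,.0607+d,.157))-[200,190]+.5)*4; cv2.circle(im,tuple(int(v) for v in p),3,(255,255,0),-1)
cv2.imwrite("pics/ov.png",im)
E
```

```text
-0.085 top 0 138.0 280.0
-0.085 top 1 130.0 270.0
-0.0714 top 0 160.0 301.0
-0.0714 top 1 151.0 291.0
```

View pics/ov.png

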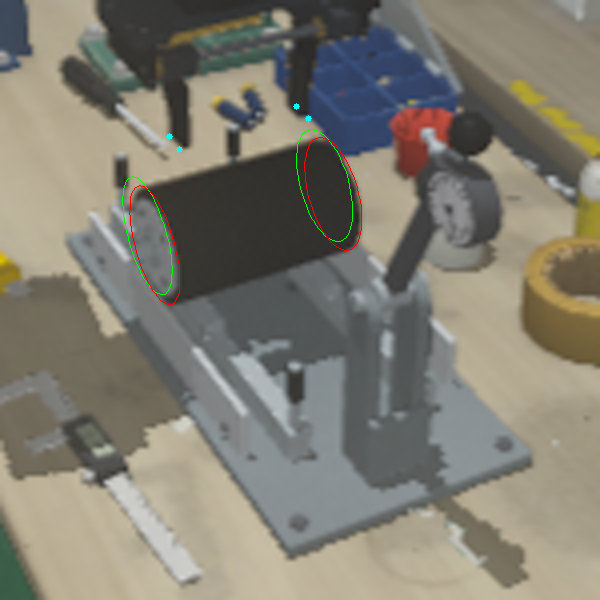

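Call:
arm_command([
  [[0,0,-0.6],0],
  [[0,0,-1.1],0],
  [[0,0,-1.15],0],
  [[0,0,-1.2],0],
  [[0,0,-1.2],0],
])

```text
time: 2.5
position: [0.5455, 0.0607, 0.1281]
tool_rot: [-0.508, 0.491, -0.492, 0.508]
ft_force: [-0.6, 0.0, -0.1]
grip_width: 0.0867
```

Call:
arm_command([
  [[0,0,-0.04],0],
  [[0,0,-0.08],0],
  [[0,0,-0.08],0],
])

```text
time: 2.8
position: [0.5456, 0.0605, 0.1263]
tool_rot: [-0.508, 0.491, -0.492, 0.508]
ft_force: [0.1, 0.6, 3.7]
grip_width: 0.0869
```

Call:
arm_command([
  [[0,-0.1,-0.04],0],
  [[0.01,-0.4,-0.06],0],
  [[0.02,-0.8,-0.06],0],
  [[0.03,-1.1,-0.06],0],
  [[0.04,-1.3,-0.06],0],
])

```text
time: 3.3
position: [0.5471, 0.0273, 0.1261]
tool_rot: [-0.508, 0.491, -0.493, 0.508]
ft_force: [-1.0, -1.0, 13.1]
grip_width: 0.0872
```

```bash
python3 snap.py b
```

```text
3.3 [0.5471 0.0273 0.1261] [-0.99 -1.02 13.1 ] [-0.5076  0.4911 -0.4926  0.5085]
```

View pics/bs.png

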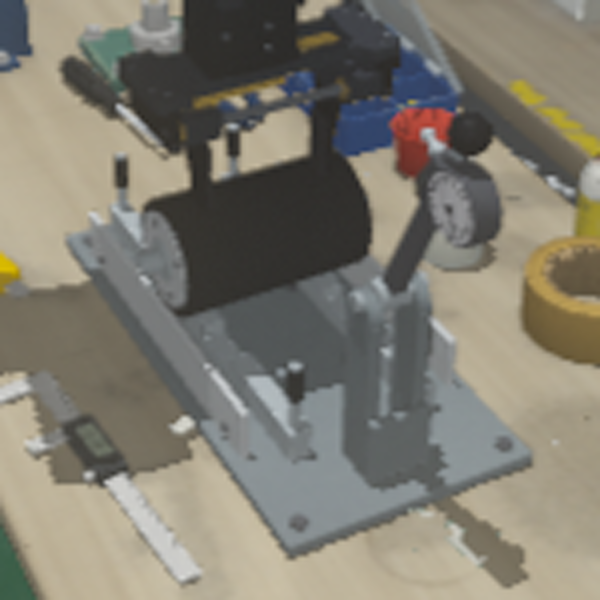

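Call:
arm_command([
  [[0,0,0.4],0],
  [[-0.02,0.4,0.4],0],
  [[-0.03,0.84,0.3],0],
  [[-0.03,0.84,0.06],0],
  [[-0.03,0.84,0.0],0],
])

```text
time: 3.9
position: [0.5453, 0.0503, 0.1251]
tool_rot: [-0.508, 0.491, -0.491, 0.509]
ft_force: [-5.5, 1.6, 23.2]
grip_width: 0.0868
```

Call:
arm_command([
  [[0,-0.2,0],0],
  [[0.02,-0.6,0],0],
  [[0.04,-1.1,0],0],
  [[0.06,-1.6,0],0],
  [[0.07,-2.0,0],0],
])

```text
time: 4.4
position: [0.5475, -0.0014, 0.1259]
tool_rot: [-0.508, 0.491, -0.492, 0.508]
ft_force: [-2.7, 1.2, 15.4]
grip_width: 0.0869
```

```bash
python3 snap.py c
```

```text
4.4 [ 0.5475 -0.0014  0.1259] [-2.68  1.18 15.39] [-0.5084  0.4909 -0.4919  0.5085]
```

View pics/cs.png

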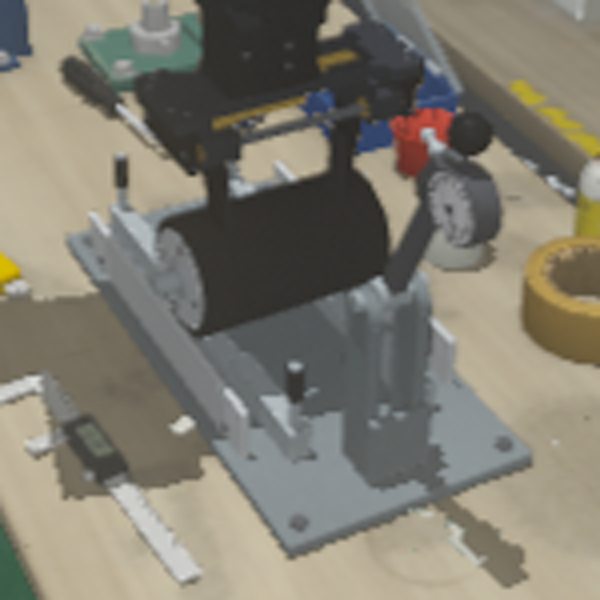

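Call:
arm_command([
  [[0,0,0.4],0],
  [[-0.03,0.5,0.4],0],
  [[-0.07,0.96,0.3],0],
  [[-0.07,0.96,0.08],0],
  [[-0.07,0.96,0.02],0],
])

```text
time: 5.0
position: [0.5447, 0.0245, 0.125]
tool_rot: [0.509, -0.492, 0.491, -0.508]
ft_force: [-5.2, 2.1, 21.5]
grip_width: 0.0868
```

Call:
arm_command([
  [[0,-0.2,0],0],
  [[0.02,-0.6,0],0],
  [[0.04,-1.0,-0.02],0],
  [[0.06,-1.4,-0.04],0],
  [[0.07,-1.8,-0.06],0],
])

```text
time: 5.5
position: [0.5466, -0.0223, 0.123]
tool_rot: [0.509, -0.491, 0.491, -0.508]
ft_force: [0.3, -0.9, 0.6]
grip_width: 0.087
```

```bash
python3 snap.py d
```

```text
5.5 [ 0.5466 -0.0223  0.123 ] [ 0.28 -0.93  0.6 ] [ 0.5089 -0.4914  0.4914 -0.508 ]
```

View pics/ds.png

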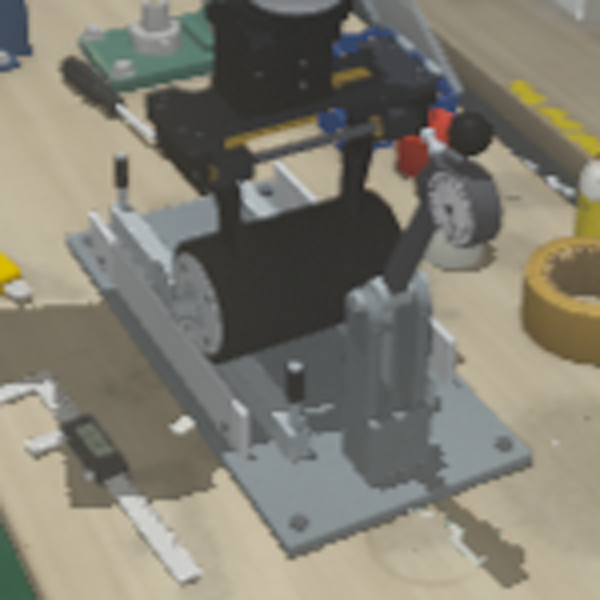

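Call:
arm_command([
  [[0,0,0.8],0],
  [[0,0,2.4],0],
  [[0,0,4.4],0],
  [[0,0,6.4],0],
  [[0,0,8.4],0],
], fingers=-1)

```text
time: 6.1
position: [0.5465, -0.0209, 0.3337]
tool_rot: [0.509, -0.492, 0.491, -0.508]
ft_force: [0.2, 0.7, 0.3]
grip_width: 0.0552
```

```bash
python3 snap.py e; python3 - <<'E'
from h import *
import cv2
s=np.load("s.npy")
d=np.load("snape.npz")
im=cv2.resize(d["S"][190:340,200:350,::-1],(600,600),interpolation=cv2.INTER_CUBIC)
for y in(-.075,.075):
    p=np.array([proj("side",S2W(s,(.045*np.cos(a),y,.0763+.045*np.sin(a)))) for a in np.linspace(0,6.28,60)])
    cv2.polylines(im,[((p-[200,190]+.5)*4).astype(np.int32)],True,(0,0,255),1)
cv2.imwrite("pics/ov2.png",im)
E
```

```text
6.1 [ 0.5465 -0.0209  0.3337] [0.21 0.68 0.26] [ 0.5086 -0.4923  0.4907 -0.5081]
```

View pics/ov2.png

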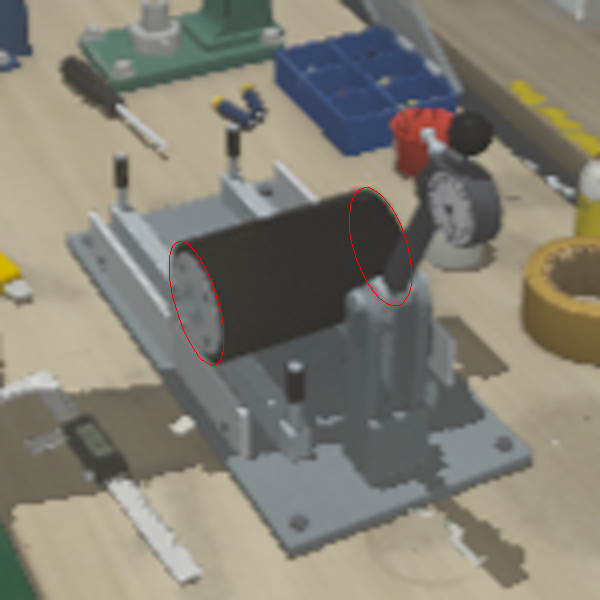

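Call:
arm_command([
  [[0,0,1.6],0],
  [[0.1,-1.6,1.8],0],
  [[0.2,-3.5,1.8],0],
  [[0.3,-5.4,1.8],0],
  [[0.3,-7.3,1.8],0],
])

```text
time: 6.7
position: [0.5547, -0.205, 0.3761]
tool_rot: [-0.508, 0.492, -0.49, 0.508]
ft_force: [0.8, 0.2, -0.2]
grip_width: 0.0071
```

Call:
arm_command([
  [[0.05,-1.7,0],0],
  [[0.1,-3.4,0],0],
  [[0.1,-3.6,-1.0],0],
  [[0.1,-3.6,-2.6],0],
  [[0.1,-3.6,-2.6],0],
])

```text
time: 7.2
position: [0.5537, -0.2917, 0.305]
tool_rot: [0.508, -0.498, 0.486, -0.507]
ft_force: [-1.2, 0.4, -1.2]
grip_width: 0.0008
```

```bash
sed -i 's/S\[190:340,200:350/S[150:300,230:380/' snap.py; python3 snap.py f
```

```text
7.2 [ 0.5537 -0.2917  0.305 ] [-1.18  0.4  -1.22] [ 0.5085 -0.4977  0.4861 -0.5075]
```

View pics/fs.png

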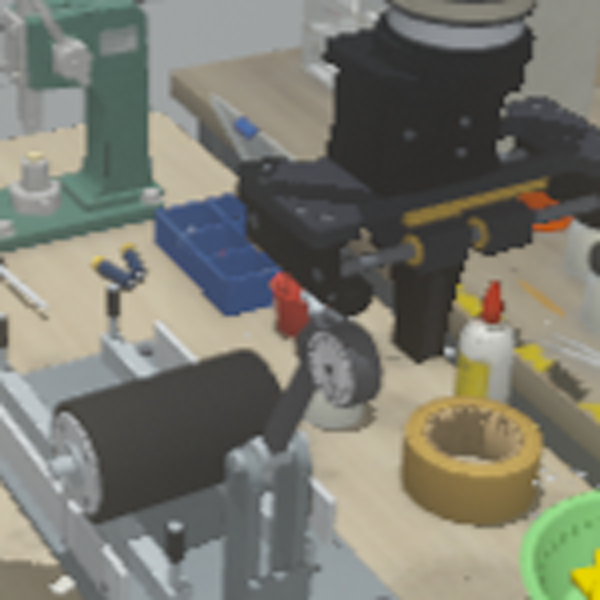

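View pics/ft.png

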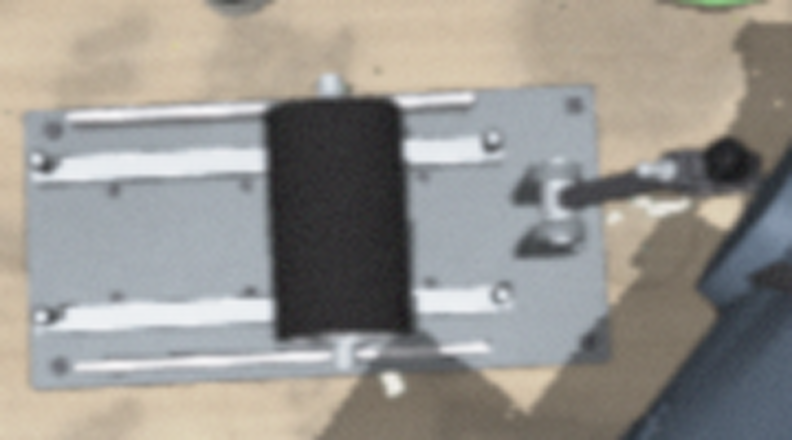

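Call:
arm_command([
  [[0.05,0.5,0],0],
  [[0.05,1.0,0],0],
  [[0.05,1.4,0],0],
  [[0.05,1.4,0],0],
])

```text
time: 7.7
position: [0.5588, -0.2572, 0.3144]
tool_rot: [-0.508, 0.491, -0.492, 0.509]
ft_force: [-0.2, -0.1, -0.7]
grip_width: 0.0005
```

```bash
python3 snap.py g
```

```text
7.7 [ 0.5588 -0.2572  0.3144] [-0.25 -0.12 -0.68] [-0.5085  0.4906 -0.4916  0.509 ]
```

View pics/gs.png

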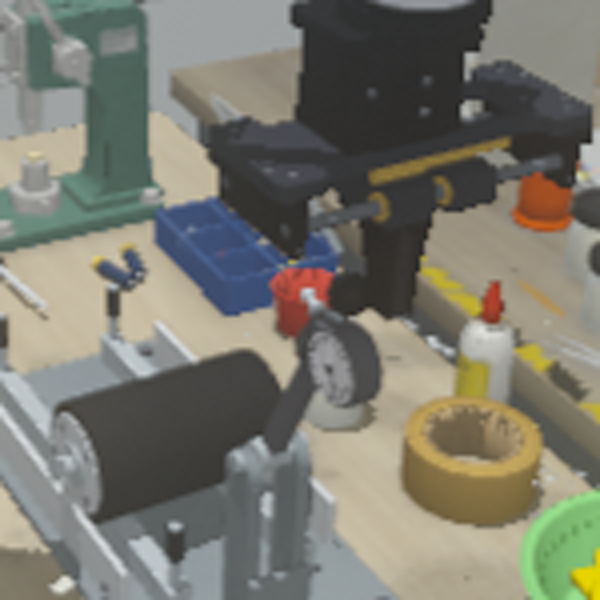

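Call:
arm_command([
  [[-0.1,0,-0.4],0],
  [[-0.1,0.2,-0.4],0],
  [[-0.1,0.5,-0.4],0],
  [[-0.1,0.8,-0.4],0],
  [[-0.12,1.1,-0.35],0],
])

```text
time: 8.3
position: [0.5555, -0.232, 0.3047]
tool_rot: [0.508, -0.491, 0.492, -0.508]
ft_force: [0.2, -0.5, 1.4]
grip_width: 0.0007
```

Call:
arm_command([
  [[-0.01,0.3,0.05],0],
  [[-0.02,0.6,0.1],0],
  [[-0.03,0.9,0.15],0],
  [[-0.05,1.2,0.2],0],
  [[-0.06,1.5,0.25],0],
])

```text
time: 8.8
position: [0.5539, -0.1936, 0.3106]
tool_rot: [-0.508, 0.492, -0.492, 0.508]
ft_force: [0.5, -0.8, 1.0]
grip_width: 0.0005
```

```bash
python3 snap.py h
```

```text
8.8 [ 0.5539 -0.1936  0.3106] [ 0.53 -0.84  0.97] [-0.508   0.4918 -0.4916  0.5082]
```

View pics/hs.png

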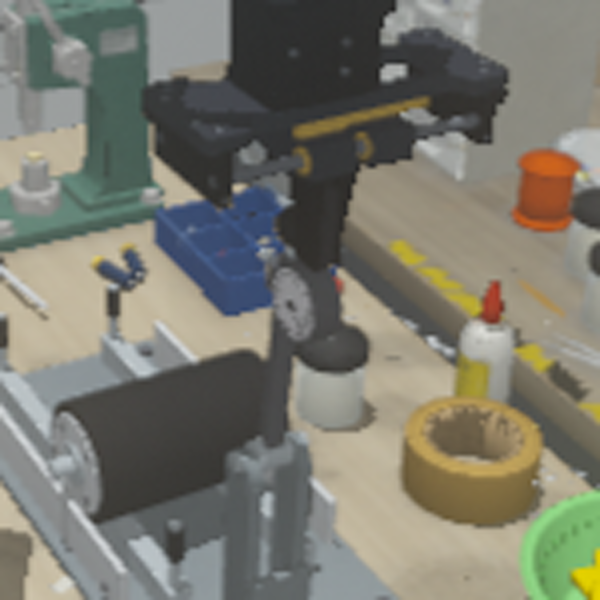

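Call:
arm_command([
  [[-0.02,0.4,0.06],0],
  [[-0.03,0.8,0.1],0],
  [[-0.05,1.2,0.1],0],
  [[-0.06,1.6,0.1],0],
  [[-0.08,2.0,0.1],0],
])

```text
time: 9.4
position: [0.5517, -0.1434, 0.3129]
tool_rot: [-0.508, 0.492, -0.492, 0.508]
ft_force: [0.1, 0.1, -0.3]
grip_width: 0.0003
```

Call:
arm_command([
  [[-0.01,0.3,0],0],
  [[-0.02,0.5,0],0],
  [[-0.02,0.5,0],0],
])

```text
time: 9.7
position: [0.5512, -0.131, 0.3131]
tool_rot: [-0.508, 0.492, -0.491, 0.508]
ft_force: [0.1, 0.7, 0.2]
grip_width: 0.0005
```

```bash
python3 snap.py i
```

```text
9.7 [ 0.5512 -0.131   0.3131] [0.07 0.69 0.2 ] [-0.5083  0.4917 -0.4914  0.5084]
```

View pics/is.png

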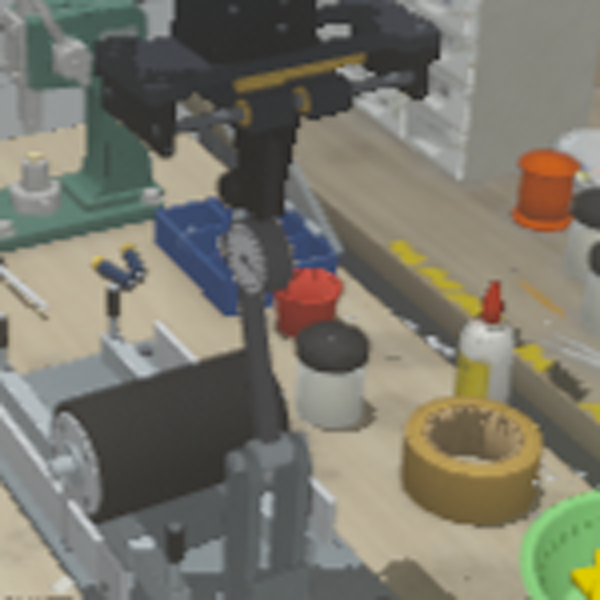

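Past upright. I'll back the fingers off, rise and let it sink.

Call:
arm_command([
  [[0,-0.5,0],0],
  [[0,-1.5,0.3],0],
  [[0,-2.5,1.0],0],
  [[0,-3.5,1.5],0],
  [[0,-4.0,1.5],0],
])

```text
time: 10.3
position: [0.5522, -0.2359, 0.3525]
tool_rot: [-0.507, 0.491, -0.494, 0.507]
ft_force: [-0.1, 0.2, 0.2]
grip_width: 0.0008
```

Call:
arm_command([
  [[0,0,0],0],
  [[0,0,0],0],
  [[0,0,0],0],
  [[0,0,0],0],
  [[0,0,0],0],
])

```text
time: 10.8
position: [0.5514, -0.231, 0.3503]
tool_rot: [0.508, -0.492, 0.491, -0.508]
ft_force: [-0.6, 0.2, 0.0]
grip_width: 0.0006
```

Call:
arm_command([
  [[0,0,0],0],
  [[0,0,0],0],
  [[0,0,0],0],
  [[0,0,0],0],
  [[0,0,0],0],
])

```text
time: 11.3
position: [0.5514, -0.232, 0.3506]
tool_rot: [-0.508, 0.492, -0.492, 0.508]
ft_force: [-0.2, -0.4, 0.1]
grip_width: 0.0003
```

Call:
arm_command([
  [[0,0,0],0],
  [[0,0,0],0],
  [[0,0,0],0],
  [[0,0,0],0],
  [[0,0,0],0],
])

```text
time: 11.8
position: [0.5514, -0.232, 0.3505]
tool_rot: [0.508, -0.492, 0.492, -0.508]
ft_force: [0.6, -0.2, -0.4]
grip_width: 0.0003
```

Call:
arm_command([
  [[0,0,0],0],
  [[0,0,0],0],
  [[0,0,0],0],
  [[0,0,0],0],
  [[0,0,0],0],
])

```text
time: 12.3
position: [0.5514, -0.232, 0.3505]
tool_rot: [0.508, -0.492, 0.492, -0.508]
ft_force: [0.6, -1.0, -0.0]
grip_width: 0.0002
```

```bash
python3 snap.py j
```

```text
12.3 [ 0.5514 -0.232   0.3505] [ 0.55 -1.03 -0.02] [ 0.5081 -0.4918  0.4918 -0.5081]
```

View pics/js.png

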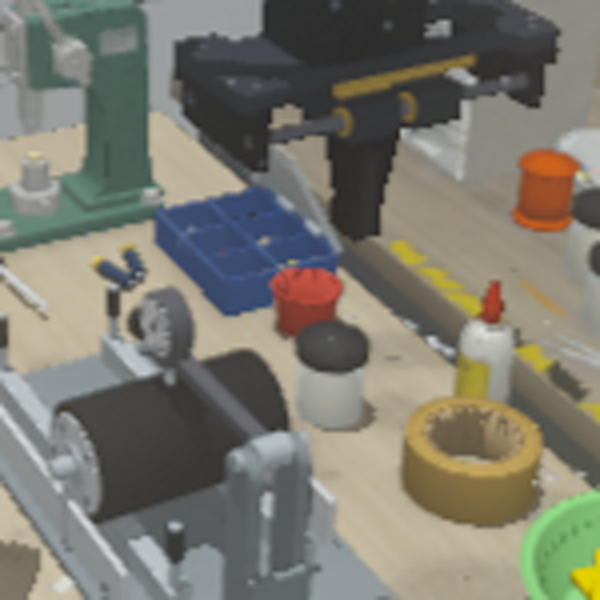

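Nearly or fully down; I'll wait longer and compare.

Call:
arm_command([
  [[0,0,0],0],
  [[0,0,0],0],
  [[0,0,0],0],
  [[0,0,0],0],
  [[0,0,0],0],
])

```text
time: 12.9
position: [0.5514, -0.2319, 0.3505]
tool_rot: [-0.508, 0.492, -0.492, 0.508]
ft_force: [0.2, 0.4, -0.5]
grip_width: 0.0003
```

Call:
arm_command([
  [[0,0,0],0],
  [[0,0,0],0],
  [[0,0,0],0],
  [[0,0,0],0],
  [[0,0,0],0],
])

```text
time: 13.4
position: [0.5514, -0.2319, 0.3505]
tool_rot: [0.508, -0.492, 0.492, -0.508]
ft_force: [-0.2, 0.6, 0.6]
grip_width: 0.0007
```

Call:
arm_command([
  [[0,0,0],0],
  [[0,0,0],0],
  [[0,0,0],0],
  [[0,0,0],0],
  [[0,0,0],0],
])

```text
time: 13.9
position: [0.5514, -0.232, 0.3506]
tool_rot: [0.508, -0.492, 0.492, -0.508]
ft_force: [1.0, -0.2, 1.2]
grip_width: 0.0004
```

Call:
arm_command([
  [[0,0,0],0],
  [[0,0,0],0],
  [[0,0,0],0],
  [[0,0,0],0],
  [[0,0,0],0],
])

```text
time: 14.4
position: [0.5514, -0.232, 0.3505]
tool_rot: [0.508, -0.492, 0.492, -0.508]
ft_force: [0.7, -0.1, 0.5]
grip_width: 0.0005
```

```bash
python3 snap.py k; python3 - <<'E'
from h import *
import cv2
s=np.load("s.npy")
d=np.load("snapk.npz");j=np.load("snapj.npz")
print("late change",np.abs(d["S"].astype(int)-j["S"])[210:300,230:310].max(axis=2).mean(), (np.abs(d["S"].astype(int)-j["S"])[210:300,230:310].max(axis=2)>40).sum())
im=cv2.resize(d["S"][200:300,225:325,::-1],(600,600),interpolation=cv2.INTER_CUBIC)
f=lambda p:tuple(int(v) for v in (p-[225,200]+.5)*6)
for y in(-.075,.075):
    p=np.array([proj("side",S2W(s,(.045*np.cos(a),y,.0763+.045*np.sin(a)))) for a in np.linspace(0,6.28,60)])
    cv2.polylines(im,[np.array([f(q) for q in p])],True,(0,0,255),1)
for t,c in((1.9,(255,0,0)),(2.007,(0,255,0))):
    a=np.pi/2+(t-.436)
    for L in (.135,.173): cv2.circle(im,f(proj("side",S2W(s,(.135+L*np.cos(a),0,.15+L*np.sin(a))))),4,c,-1)
cv2.imwrite("pics/ov3.png",im)
E
```

```text
14.4 [ 0.5514 -0.232   0.3505] [ 0.65 -0.05  0.54] [ 0.5081 -0.4918  0.4917 -0.5081]
late change 0.6625 0
```

View pics/ov3.png

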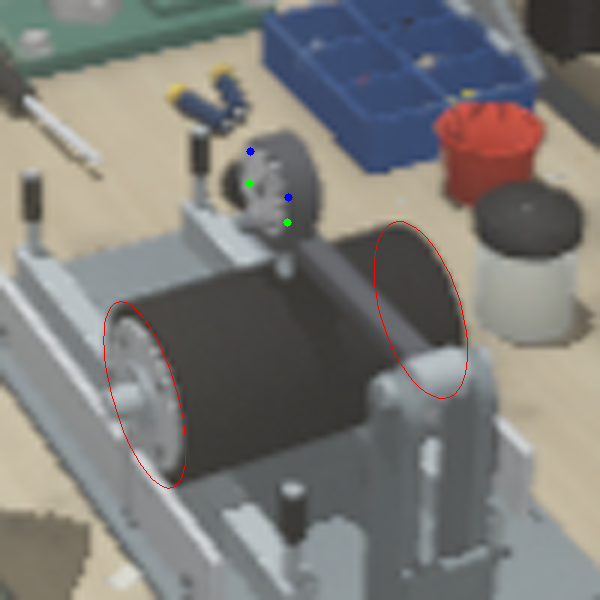

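View pics/kt.png

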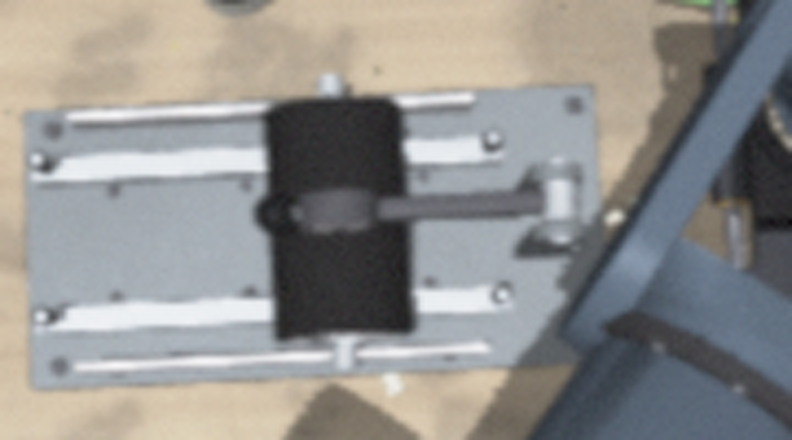

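```bash
python3 -c "
from rig import hand_in; print(hand_in())"
```

```text
the job is handed in; nothing more can be done
None
```

I rolled the roller into the two rests, lowered the gauge arm onto it, and handed the job in. The last picture was taken at 14.4 s.

- **Roller:** It took three strokes, with both open fingertips on top of the roller. In the picture after the fingers lifted off, and again in the last one, its end faces match the outline I projected for the home position. It looks square to the travel.
- **Gauge arm:** I pushed the black ball past upright with the shut fingers, pushing on one side only, then backed the fingers away. In the last picture the ball lies at the calculated position for the arm on its stop and the plunger is on the roller. Nothing in that part of the picture moved over the last 2 s.
- **Not measured:** The plunger depth and the gauge angle can't be read directly, so I judged both only from the pictures.
- **Forces:** The highest I saw was about 23 N, straight down, as the fingers were set on the roller for the second stroke. This is only from the readings at the end of each move.
- **Loose items:** My moves kept clear of the caliper, marker, screwdriver and jar. The jar looks unmoved in the last picture. I did not check the other three against their starting positions at the end.

No check failed. The only disagreement was that the fingertips appeared 1 to 2 pixels (about 3 mm) away from where the calibration put them.

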